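Clamp the test bottle with the tension wheel

ROBOT

A 7-joint arm with a two-finger parallel gripper is mounted at the origin on the work surface. World frame = base frame: x ahead of the robot, y to its left, z up, the work surface at z = 0. Lengths are in m, angles in degrees, forces in N, time in s.
With the tool pointing down it reaches from about 0.4 to 0.875 m from the base axis. Payload 6.5 kg.
Tool frame: the origin (TCP) lies on the centre line of the jaws, within the pads' length; the fingertips stand env.tip_reach ahead of it and the grasp point (between the pads) lies 3 mm ahead of it (env.tip_reach is the distance from the TCP to the fingertips, in m); z points along the fingers, y is the direction in which the jaws open and shut (so a half turn about z gives the same grasp; the last joint's range is limited). The gripper opens to 85 mm and grips with 20 to 120 N. Pads are 22 mm wide; open, the fingers measure 114 mm over their backs; the gripper's body (76 mm by 85 mm) begins 54 mm behind the grasp point. The pads swing forward as they close: fully open they stand 13 mm farther back than shut.
Start: joints at [-78.392, 30.733, -0.252, 88.115, 0.149, 61.152, -4.079], TCP at [0.173, 0.627, 0.23] pointing down, gripper open.
Joint ranges: [-154.64, 154.64], [-21.42, 123.67], [-72.66, 72.17], [13.99, 137.28], [-74.86, 254.86], [10.95, 109.41], [-158.01, 158.01]. Speed limits (degrees/s): [136.94, 136.94, 180, 180, 180, 180, 180].

INTERFACE

Orientations are given as [roll, pitch, yaw] about the fixed x, y, z axes, in that order (R = Rz(yaw) Ry(pitch) Rx(roll)).
In Python, from cell import env gives the robot as it stands.
- The arm moves only by the shell command python3 -m inch 'ROWS' [FORCE]. ROWS is JSON, a list of rows, each a list of 3 entries, a list of its own where there are three numbers: the shift along the tool's x, y, z in m, then the turn about the tool's z in rad, then the gripper command: -1 is fully open, 1 is shut, values between are in proportion. A call has 1 to 12 rows; each row shifts and turns the pose as measured when the row begins, along the tool's axes as they then stand; what a row does not reach is not made up. A row lasts 1/10 s, in which the tool goes at most 50 mm and 8.59 degrees, less where a joint would pass 70% of its speed; a pose out of reach is approached as far as the arm can. A call with a gripper value outside its range is refused whole. The fingers move at their own pace and stop on an object; FORCE is the grip in N (left out, the last holds). Time passes only in rows, so rows that do not move let the fingers close. It gives the time, the measured TCP pose, the force and the opening at its end, in the units of the state.
- env.sense(): the state, without advancing time (a new reading comes with each control period).
- env.grab_frame(name): name is "scene" or "top" or "wrist"; returns the picture (384x512x3 uint8, red, green, blue); there is no depth.
- env.camera_params(name): a dict with "fx", "fy", "cx", "cy" (pixels), "cam_to_world" (4x4, takes a point from camera to world coordinates). Camera axes: x right, y down, z forward; pixel columns grow to the right and rows downward; lengths in m; the calibration is good to about 2 mm. A picture is of the moment at which its call begins: read the wrist's pose just before it. camera_params takes no time and is no camera call; for the wrist camera it gives the pose at the moment of the call.
- env.finish_job(): hands the job in, once; it reports no verdict.
The state is a dict: "clock": time; "q": joint angles; "dq": joint speeds; "tau": joint torques, N m; "position": TCP position; "tool_rot": TCP orientation; "ft_force": force on the tool from outside, world axes, zero at the start; "moment": the same for the moment, N m; "finger_gap": finger opening in m.
Only numpy, scipy, OpenCV 4.12 (cv2) and the standard library are available. Lean on these libraries where they do the work, as an engineer would, in place of code of your own. Each camera call takes 0.05 s, during which the arm holds its last target.

TASK

Stand the squat capped test bottle upright on the bed of the clamp, in the gap between the jaw and the sprung anvil, and let go of it. Then wind the clamp's handwheel clockwise, by its grip bar, until it goes from running freely to a firm set feel, with the jaw pinching the bottle at about 15 newtons, never squeezing the glass with more than 25. Let go of the wheel with the bottle left clamped upright, and leave the loose caps, the ring and the slim bottle where they are.

Things in the scene. Friction and masses are not known exactly. Their poses are not given: they have to be found in the camera images.
- bottle_mid (a point): Centre of the squat clear glass test bottle, 50 mm above its foot (100 mm tall, 0.2 kg); z is its axis. Body 56 mm diameter up to 56 mm height, shoulder to 66 mm, neck 27 mm diameter from 66 to 93 mm, crimped gold cap 32 mm wide on top. Grip it by the neck 80 to 85 mm above the foot: the fingers then stay above jaw and anvil, whose tops are at most 58 mm above the clamp bed.
- clamp: The fixed rack clamp: dark steel bed 110 mm (x) by 320 mm (y), upper face 16 mm over the bench; origin under its centre. At its -y end a grey gearbox with the handwheel; at its +y end the anvil, a plate like the jaw's on a 4 N/mm spring (12 mm travel, no preload). The anvil is bolted elsewhere each day and not measured: the jaw-to-anvil gap is 67 to 89 mm at the start.
- jaw: The moving jaw, a rubber-faced upright plate 52 mm wide (x), 36 mm high. Origin at the centre of its pressing face, 24 mm above the bed; its y axis points to the anvil and is the way it closes, 15 mm per radian of wheel. Stand the bottle on the jaw's middle line (x = 0) with 4 to 7 mm of air between jaw and body; the jaw then slides it to the anvil.
- wheel_grip (a point): Grip point of the handwheel, on its upright axis, 108 mm above the bench. Steel rim 116 mm across, top 86 mm above the bench; across the hub an upright black grip bar 60 mm long, 14 mm thick, from 88 to 128 mm above the bench. This point's x runs along the bar, z is up; it turns with the wheel. A braked shaft keeps the wheel where it is left, up to 25 N of clamp force.
- wheel (a joint): Wheel angle in rad, growing clockwise seen from above (closing); starts at 0 to 0.4, range -0.3 to 4. Free slow winding takes about 0.38 N m; each newton on the bottle adds 0.015 N m, so 15 N feels like 0.22 N m above free running (about 0.6 in all). Once the bottle bears on the anvil the clamp force grows 60 N per rad. Start to clamped is 0.9 to 2.6 rad, often two grasps.
- slim_bottle: Bystander: a slim clear open glass bottle, 40 mm diameter, 135 mm tall, no cap. Origin at its foot.
- cap1: Bystander: loose crimped gold aluminium cap, 32 mm wide, 7 mm high, origin under its centre.
- cap2: Bystander: as cap1.
- cap3: Bystander: as cap1.
- cap4: Bystander: as cap1.
- gauge_ring: Bystander: brass go-gauge ring, 56 mm outside, 35 mm hole, 14 mm high, origin under its centre.
Not all that is in view belongs to the job. Leave any green or purple look-alike of the part that bears bottle_mid alone.

How it is judged:
By the outcome, as a careful person would: the job done as asked, in the order asked, and still so for the second after the job is handed in, with the robot touching nothing.
It also fails if it takes over 72 s, if anything falls off the work surface, if the arm or the gripper's body presses on something with over 40 N, if the wrist force passes 120 N, or if a joint passes its speed limit or range.

## Working session

There is one attempt and no reset: what is moved stays moved. The work goes in short steps, Python scripts to look and compute and a shell command to move; the robot and the scene stay as the last step left them, time stands still between calls to the robot, and variables do not carry over. Pictures are saved under pics/ and viewed, and the job is handed in when it is done.

```bash
ls; mkdir -p pics
python3 - <<'E'
from cell import env
import cv2
s=env.sense();print(s, env.tip_reach)
for n in("scene","top","wrist"):
    p=env.camera_params(n);print(n,p)
    cv2.imwrite(f"pics/{n}0.png",env.grab_frame(n)[:,:,::-1])
E
```

```text
pics
{'clock': 0.0, 'q': array([-78.39074107,  30.77954142,  -0.25414366,  88.17141269,
         0.1489434 ,  61.15052811,  -4.07958713]), 'dq': array([ 0.11332205,  0.01126328,  0.03276311,  0.05231458, -0.07219896,
        0.14709901, -0.08864906]), 'tau': array([ 2.44836319e-04, -5.83428848e+01,  1.04889214e+00, -2.59093148e+01,
        1.23682918e-02,  9.76484473e-03, -5.06543969e-06]), 'position': array([0.17248655, 0.62603579, 0.22938513]), 'tool_rot': array([-1.79899123e+02,  7.47231401e-03,  1.64601603e+02]), 'ft_force': array([0.30387144, 0.35673374, 0.14173791]), 'moment': array([-0.00067253, -0.03312903,  0.00068427]), 'finger_gap': 0.08544923963566572} 0.022
scene {'fx': 418.4713414151088, 'fy': 418.4713414151088, 'cx': 262.97408660667577, 'cy': 197.33220481713894, 'cam_to_world': array([[-0.65826758,  0.43691506, -0.61301633,  1.15287874],
       [ 0.75261132,  0.36452743, -0.5483575 ,  0.63954595],
       [-0.01612438, -0.82232899, -0.56878382,  0.62047837],
       [ 0.        ,  0.        ,  0.        ,  1.        ]])}
top {'fx': 402.8627309535803, 'fy': 402.8627309535
[... 182 characters left out ...]
 2.23769114e-03,  1.77997473e-02,
         1.09103967e-01],
       [-1.79268909e-02, -1.62330617e-01, -9.86573564e-01,
         1.07004535e+00],
       [ 0.00000000e+00,  0.00000000e+00,  0.00000000e+00,
         1.00000000e+00]])}
wrist {'fx': 327.96958923408494, 'fy': 327.96958923408494, 'cx': 261.55104408485806, 'cy': 189.12879529751288, 'cam_to_world': array([[ 2.65500543e-01,  9.25855644e-01,  2.68888060e-01,
         1.03594822e-01],
       [ 9.64110338e-01, -2.54720366e-01, -7.48918702e-02,
         6.43282911e-01],
       [-8.47795550e-04,  2.79121591e-01, -9.60255392e-01,
         3.73103202e-01],
       [ 0.00000000e+00,  0.00000000e+00,  0.00000000e+00,
         1.00000000e+00]])}
```

View pics/scene0.png

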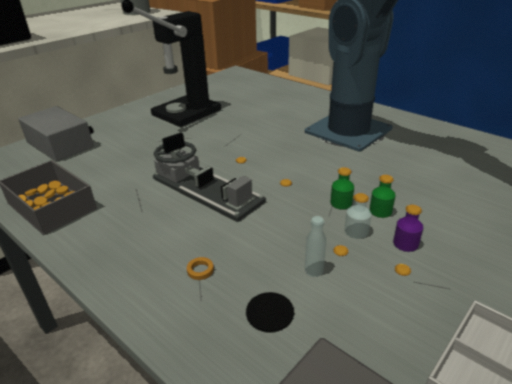

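View pics/top0.png

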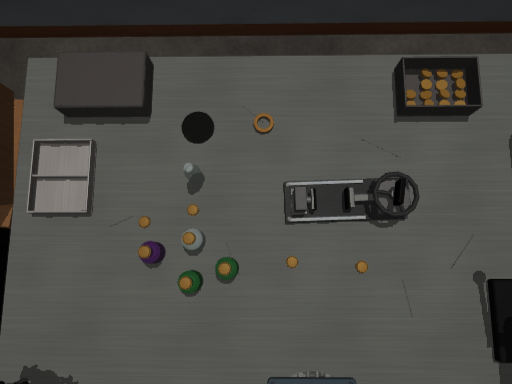

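View pics/wrist0.png

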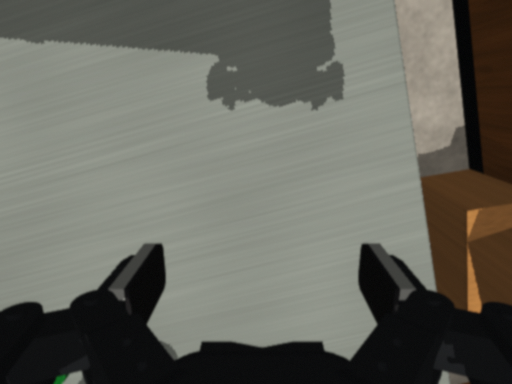

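```bash
cat > h.py <<'E'
import numpy as np, cv2
from cell import env
def ray(n,u,v,z):
    p=env.camera_params(n);T=p["cam_to_world"]
    d=T[:3,:3]@np.array([(u-p["cx"])/p["fx"],(v-p["cy"])/p["fy"],1])
    o=T[:3,3];return o+d*(z-o[2])/d[2]
def proj(n,P,p=None):
    p=p or env.camera_params(n);T=p["cam_to_world"]
    c=T[:3,:3].T@(np.array(P)-T[:3,3]);return c[0]/c[2]*p["fx"]+p["cx"],c[1]/c[2]*p["fy"]+p["cy"]
E
python3 - <<'E'
import cv2,numpy as np
a=cv2.imread("pics/top0.png")
cv2.imwrite("pics/clampcrop0.png",cv2.resize(a[160:240,275:425],None,fx=5,fy=5,interpolation=cv2.INTER_CUBIC))
cv2.imwrite("pics/botcrop0.png",cv2.resize(a[150:300,130:250],None,fx=4,fy=4,interpolation=cv2.INTER_CUBIC))
a=cv2.imread("pics/scene0.png")
cv2.imwrite("pics/sc_clamp0.png",cv2.resize(a[125:220,145:270],None,fx=6,fy=6,interpolation=cv2.INTER_CUBIC))
cv2.imwrite("pics/sc_bot0.png",cv2.resize(a[160:280,295:435],None,fx=5,fy=5,interpolation=cv2.INTER_CUBIC))
E
```

```text
(no output)
```

View pics/clampcrop0.png

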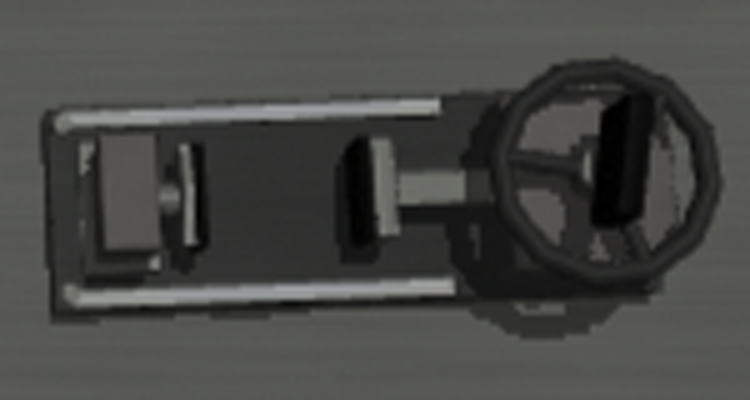

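View pics/botcrop0.png

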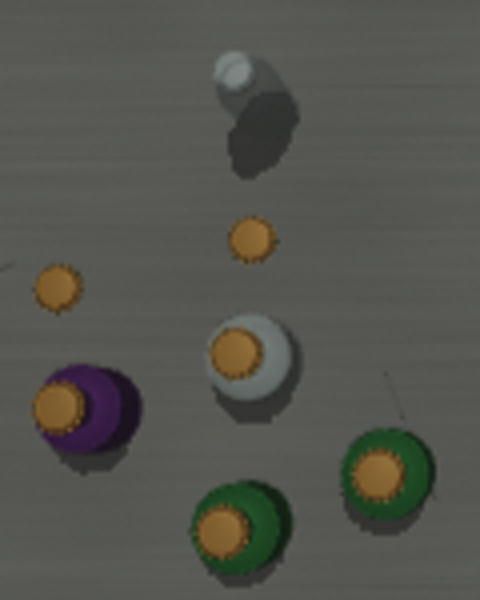

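View pics/sc_clamp0.png

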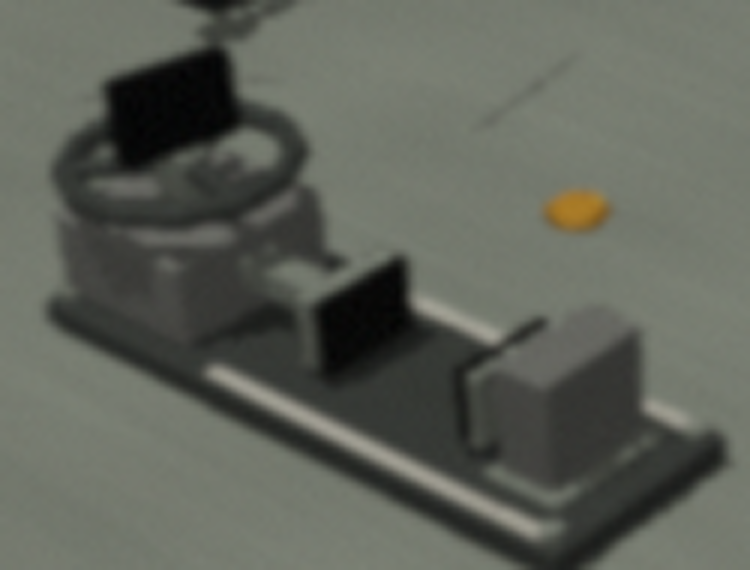

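View pics/sc_bot0.png

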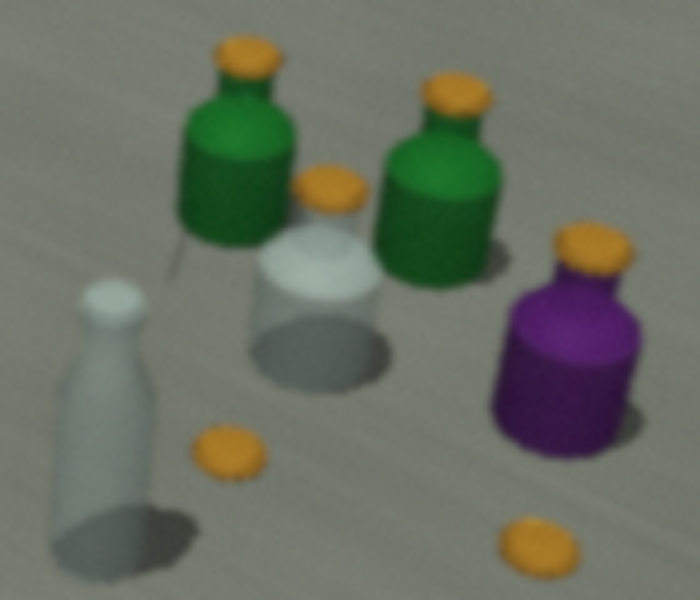

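Run:
```python
from h import *
np.set_printoptions(precision=4,suppress=True)
t=lambda x,y,z:ray("top",275+x/5-.4,160+y/5-.4,z)
print("cap top",ray("top",130+235/4,150+353/4,.1),"scene",ray("scene",295+330/5,160+187/5,.099))
for n,x,y in (("g1",378,475),("g2",222,531),("p",59,408)): print(n,ray("top",130+x/4,150+y/4,.1))
print("slim",ray("top",130+234/4,150+71/4,.135));print("cap1",ray("top",130+252/4,150+240/4,.007))
print("rails")
for p in((60,122),(70,297),(440,105),(455,287)): print(p,t(*p,.018))
print("bed corners",t(45,110,.016),t(52,322,.016))
print("jaw top edges z .058", [t(*p,.058) for p in((365,138),(362,245),(388,137),(400,235))])
print("anvil top edges z .058", [t(*p,.058) for p in((180,145),(190,245),(192,145),(207,245))])
print("wheel centre",t(607,168,.083)); print("bar top", [t(*p,.128) for p in((610,95),(652,95),(595,222),(635,228))])
```

```text
cap top [0.4475 0.2964 0.1   ] scene [0.4543 0.3008 0.099 ]
g1 [0.3755 0.2093 0.1   ]
g2 [0.3429 0.3011 0.1   ]
p [0.4148 0.4012 0.1   ]
slim [0.6131 0.2951 0.135 ]
cap1 [0.5273 0.3052 0.007 ]
rails
(60, 122) [0.595  0.0559 0.018 ]
(70, 297) [0.5019 0.0516 0.018 ]
(440, 105) [ 0.6036 -0.1452  0.018 ]
(455, 287) [ 0.5069 -0.1491  0.018 ]
bed corners [0.6019 0.0637 0.016 ] [0.489  0.0611 0.016 ]
jaw top edges z .058 [array([ 0.5788, -0.0969,  0.058 ]), array([ 0.524 , -0.0935,  0.058 ]), array([ 0.5793, -0.1086,  0.058 ]), array([ 0.5291, -0.1128,  0.058 ])]
anvil top edges z .058 [array([ 0.5754, -0.003 ,  0.058 ]), array([ 0.5241, -0.007 ,  0.058 ]), array([ 0.5754, -0.0091,  0.058 ]), array([ 0.5241, -0.0156,  0.058 ])]
wheel centre [ 0.559  -0.2103  0.083 ]
bar top [array([ 0.5866, -0.1991,  0.128 ]), array([ 0.5866, -0.2188,  0.128 ]), array([ 0.5259, -0.1888,  0.128 ]), array([ 0.523 , -0.2073,  0.128 ])]
```

```bash
python3 -m inch '[[[-0.039,-0.027,0],0,-0.2],[[-0.039,-0.027,0],0,-0.2],[[-0.039,-0.027,0],0,-0.2],[[-0.039,-0.027,0],0,-0.2],[[-0.039,-0.027,0],0,-0.2],[[-0.039,-0.027,0],0,-0.2],[[-0.039,-0.027,0],0,-0.2],[[-0.039,-0.027,0],0,-0.2],[[-0.039,-0.027,0],0,-0.2],[[0,0,0],0,-0.2]]' 30
python3 - <<'E'
from h import *
s=env.sense();print(s)
cv2.imwrite("pics/w1.png",env.grab_frame("wrist")[:,:,::-1])
E
```

```text
clock: 1.15
position: [0.4541, 0.2866, 0.2262]
tool_rot: [-179.8, -0.1, 164.9]
ft_force: [-0.8, -0.5, -0.1]
finger_gap: 0.0517
{'clock': 1.15, 'q': array([-42.51074496,  20.09991262,   6.78665456, 105.75878513,
        -2.81581797,  54.52520883,  40.38003795]), 'dq': array([-2.21225562, -0.23642359, -5.00637449,  0.54126104, -2.18820589,
        0.02786914, -2.17562152]), 'tau': array([ 3.76971932e-01, -4.49999499e+01,  1.83615245e+00, -2.41884595e+01,
       -1.84247486e-02, -2.54453206e-02,  7.94662423e-01]), 'position': array([0.45414194, 0.28661711, 0.22623385]), 'tool_rot': array([-1.79805665e+02, -1.11466538e-01,  1.64869821e+02]), 'ft_force': array([-0.80046776, -0.53396786, -0.06450426]), 'moment': array([ 0.00628999, -0.00710458,  0.05693198]), 'finger_gap': 0.05166486785077819}
```

View pics/w1.png

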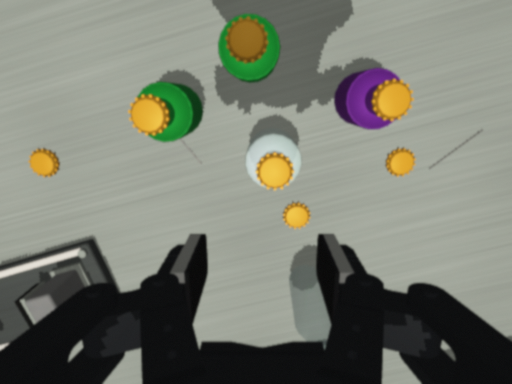

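```bash
cat >> h.py <<'E'
def totool(d):
    from scipy.spatial.transform import Rotation as R
    return R.from_euler("xyz",env.sense()["tool_rot"],degrees=True).as_matrix().T@d
E
python3 - <<'E'
from h import *
from scipy.spatial.transform import Rotation as R
np.set_printoptions(precision=4,suppress=True)
s=env.sense();p=s["position"]
c=ray("wrist",275,171,.1);print("cap",c, "tool",totool(c-p), s["clock"],p)
g=R.from_euler("xyz",s["tool_rot"],degrees=True).as_matrix()[:,2];print(g)
a=cv2.imread("pics/w1.png")
cv2.imwrite("pics/w1c.png",cv2.resize(a[110:240,220:340],None,fx=4,fy=4))
print(ray("wrist",273,161,.06))
E
```

```text
cap [0.4454 0.3011 0.1   ] tool [0.0085 0.0096 0.1261] 1.2 [0.4518 0.2898 0.226 ]
[-0.0045 -0.0011 -1.    ]
[0.4446 0.3009 0.06  ]
```

View pics/w1c.png

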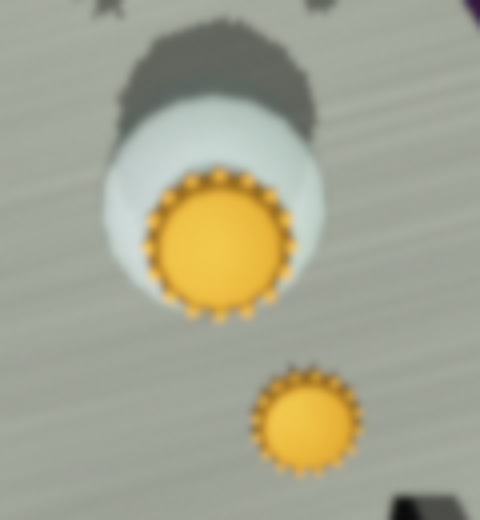

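```bash
python3 -m inch '[[[0.003,0.0032,0.02],0,-0.2],[[0.003,0.0032,0.02],0,-0.2],[[0,0,0],0,-0.2],[[0,0,0],0,-0.2],[[0,0,0],0,-0.2]]'
python3 - <<'E'
from h import *
np.set_printoptions(precision=4,suppress=True)
p=env.camera_params("wrist");f=env.grab_frame("wrist")[:,:,::-1]
cv2.imwrite("pics/w2.png",f)
s=env.sense();print(s["position"],s["tool_rot"],s["clock"])
for P in((.4477,.2975,.1),(.4454,.3011,.1)):print(proj("wrist",P,p))
E
```

```text
clock: 1.7
position: [0.4447, 0.3021, 0.186]
tool_rot: [180.0, -0.3, 165.4]
ft_force: [-0.2, -0.4, 0.1]
finger_gap: 0.0513
[0.4449 0.3022 0.1863] [179.9563  -0.3121 165.3444] 1.75
(np.float64(258.92220270524734), np.float64(200.67221832566017))
(np.float64(262.8658048019543), np.float64(196.6028311736815))
```

View pics/w2.png

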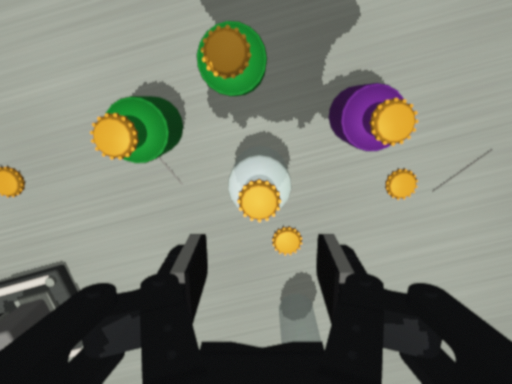

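```bash
python3 -m inch '[[[-0.0018,-0.0018,0.015],0,-0.2],[[-0.0018,-0.0018,0.02],0,-0.2],[[0,0,0.02],0,-0.2],[[0,0,0.02],0,-0.2],[[0,0,0.01],0,-0.2],[[0,0,0],0,-0.2],[[0,0,0],0,-0.2]]'
python3 - <<'E'
from h import *
cv2.imwrite("pics/w3.png",env.grab_frame("wrist")[:,:,::-1])
s=env.sense();print(s["position"],s["clock"],totool(np.array([.4475,.2978,.086])-s["position"]))
E
```

```text
clock: 2.45
position: [0.4514, 0.302, 0.1051]
tool_rot: [179.4, 0.1, 165.4]
ft_force: [0.4, -0.3, -0.0]
finger_gap: 0.0512
[0.4514425 0.3021131 0.10528  ] 2.5 [ 0.00276553 -0.00537843  0.01921689]
```

View pics/w3.png

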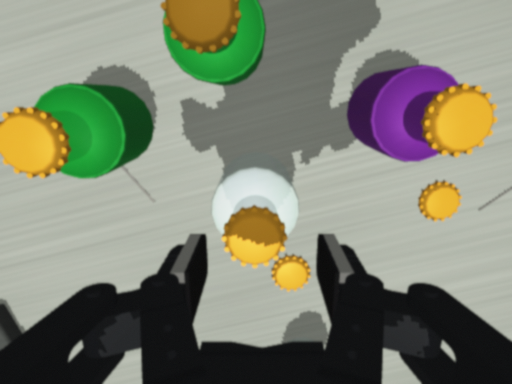

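```bash
python3 -m inch '[[[0.0015,-0.003,0],0,-0.2],[[0.0015,-0.003,0.005],0,-0.2],[[0,0,0.005],0,-0.2],[[0,0,0],0,-0.2],[[0,0,0],0,-0.2]]'
python3 - <<'E'
from h import *
cv2.imwrite("pics/w4.png",env.grab_frame("wrist")[:,:,::-1])
s=env.sense();print(s["position"],s["clock"],totool(np.array([.4475,.2978,.086])-s["position"]))
E
```

```text
clock: 3.0
position: [0.4479, 0.2976, 0.0968]
tool_rot: [179.2, 0.2, 165.4]
ft_force: [0.3, -0.6, 0.2]
finger_gap: 0.0515
[0.4478718  0.29756915 0.0967603 ] 3.05 [ 4.63239766e-04 -2.24547234e-05  1.07592058e-02]
```

View pics/w4.png

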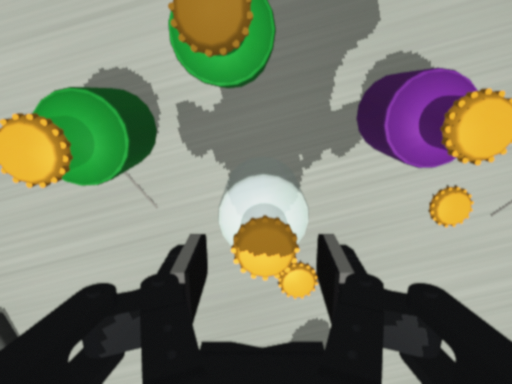

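```bash
python3 -m inch '[[[0,0,0.005],0,-0.2],[[0,0,0.005],0,-0.2],[[0,0,0],0,-0.2],[[0,0,0],0,0],[[0,0,0],0,0.3],[[0,0,0],0,0.7],[[0,0,0],0,0.7],[[0,0,0],0,0.7],[[0,0,0],0,0.7]]' 40
python3 - <<'E'
from h import *
cv2.imwrite("pics/w5.png",env.grab_frame("wrist")[:,:,::-1])
E
```

```text
clock: 3.95
position: [0.4482, 0.2981, 0.0861]
tool_rot: [179.2, 0.3, 165.4]
ft_force: [-0.3, -0.7, 0.1]
finger_gap: 0.0276
```

View pics/w5.png

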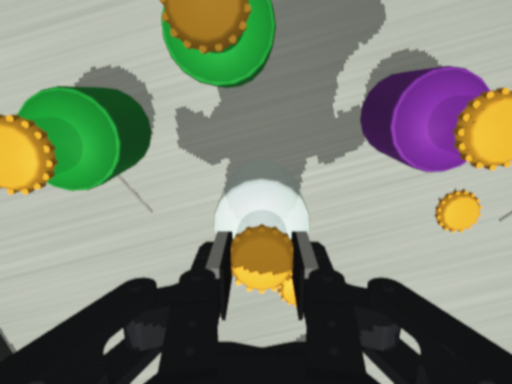

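```bash
python3 -m inch '[[[0,0,-0.015],0,1],[[0,0,-0.03],0,1],[[0,0,-0.04],-0.07,1],[[0,0,-0.04],-0.07,1],[[0,0,-0.04],-0.07,1],[[0,0,-0.02],-0.07,1],[[0,0,0],0,1],[[0,0,0],0,1]]'
```

```text
clock: 4.8
position: [0.4435, 0.2928, 0.2733]
tool_rot: [179.7, 0.0, -178.1]
ft_force: [-0.7, -0.4, -3.3]
finger_gap: 0.0275
```

```bash
python3 -m inch '[[[-0.008,-0.02,0],0,1],[[-0.017,-0.04,0],0,1],[[-0.018,-0.04,0],0,1],[[-0.018,-0.04,0],0,1],[[-0.018,-0.04,0],0,1],[[-0.018,-0.04,0],0,1],[[-0.018,-0.04,0],0,1],[[-0.018,-0.04,0],0,1],[[-0.018,-0.04,0],0,1],[[-0.01,-0.025,0],0,1],[[0,0,0],0,1],[[0,0,0],0,1]]'
python3 - <<'E'
from h import *
s=env.sense();print(s["q"],s["dq"]);p=env.camera_params("wrist")
cv2.imwrite("pics/w6.png",env.grab_frame("wrist")[:,:,::-1])
import pickle;pickle.dump(p,open("p6.pkl","wb"))
print(env.sense()["position"])
E
```

```text
clock: 6.0
position: [0.607, -0.082, 0.2413]
tool_rot: [-179.8, -2.4, -178.9]
ft_force: [-0.5, 1.3, -3.3]
finger_gap: 0.0274
[-6.14213654 28.05946145 13.210242   92.05136969 -6.34624661 62.98363442
 99.80201156] [ 1.19788827  1.84885759  0.93245237  0.37359316  0.52470248 -0.81612306
 -0.3186401 ]
[ 0.60667308 -0.08216269  0.24126205]
```

View pics/w6.png

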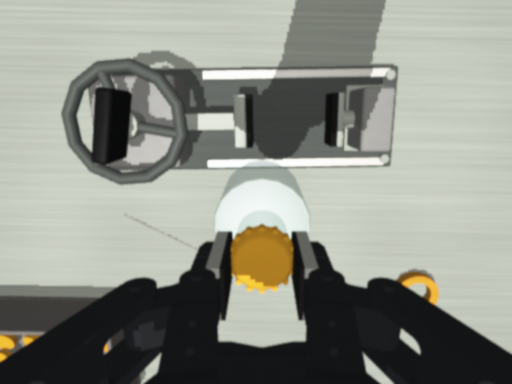

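Run:
```python
import cv2
a=cv2.imread("pics/w6.png")
cv2.imwrite("pics/w6c.png",cv2.resize(a[50:200,180:410],None,fx=3.4,fy=3.4,interpolation=cv2.INTER_CUBIC))
cv2.imwrite("pics/w6d.png",cv2.resize(a[50:200,50:250],None,fx=3.8,fy=3.8,interpolation=cv2.INTER_CUBIC))
```

```text
(no output)
```

View pics/w6c.png

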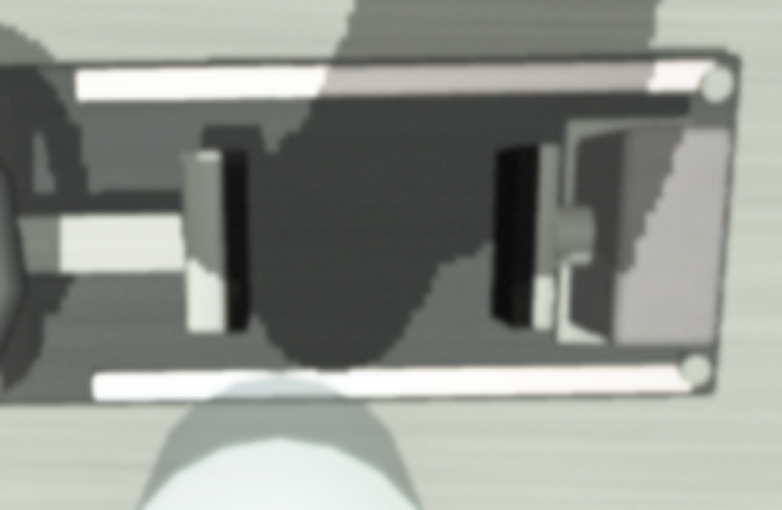

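View pics/w6d.png

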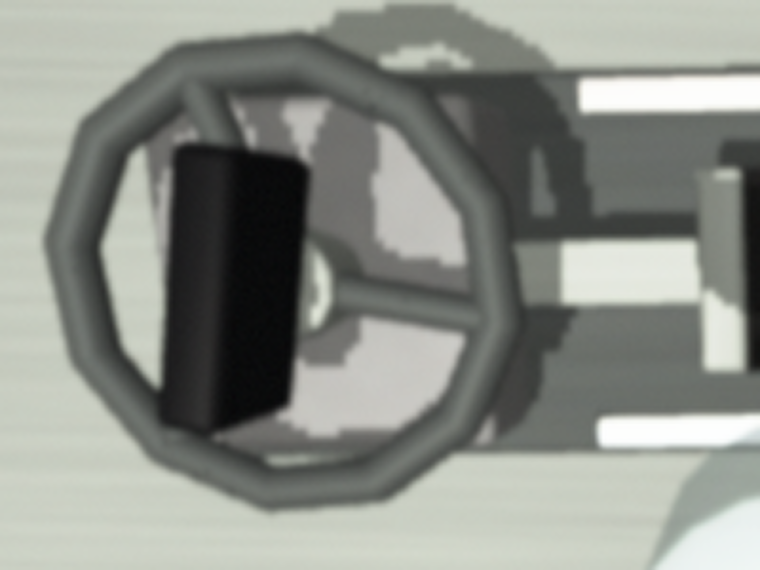

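```bash
cat >> h.py <<'E'
import pickle
def rayp(p,u,v,z):
    T=p["cam_to_world"];d=T[:3,:3]@np.array([(u-p["cx"])/p["fx"],(v-p["cy"])/p["fy"],1]);o=T[:3,3];return (o+d*(z-o[2])/d[2])
E
python3 - <<'E'
from h import *
np.set_printoptions(precision=4,suppress=True)
p=pickle.load(open("p6.pkl","rb"));print(p["cam_to_world"][:3,3])
c=lambda x,y,z:rayp(p,180+(x+.5)/3.4-.5,50+(y+.5)/3.4-.5,z)[:2]
d=lambda x,y,z:rayp(p,50+(x+.5)/3.8-.5,50+(y+.5)/3.8-.5,z)[:2]
print("jaw bottom edge z.022",c(249,155,.022),c(247,330,.022))
print("jaw top z.058 (black/grey)",c(223,150,.058),c(226,332,.058))
print("jaw back top",c(183,152,.058),c(188,332,.058))
print("anvil bottom",c(498,150,.022),c(491,322,.022)); print("anvil top",c(540,147,.058),c(533,328,.058))
print("rails z.018",[c(*q,.018) for q in((77,86),(715,78),(95,387),(693,373))])
print("bed right corners z.016",c(738,52,.016),c(713,394,.016))
print("wheel rim centre z.08",d(283,272,.080)); 
print("bar top corners z.128",[d(*q,.128) for q in((178,148),(222,150),(163,425),(208,432))])
print("slots",[rayp(p,275,171,.1)])
E
```

```text
[ 0.5414 -0.0845  0.3877]
jaw bottom edge z.022 [ 0.5281 -0.0954] [ 0.5833 -0.0953]
jaw top z.058 (black/grey) [ 0.5282 -0.1017] [ 0.5799 -0.1004]
jaw back top [ 0.529  -0.1131] [ 0.5801 -0.1117]
anvil bottom [ 0.5251 -0.017 ] [ 0.5791 -0.0156]
anvil top [ 0.5257 -0.0118] [ 0.5769 -0.0099]
rails z.018 [array([ 0.5081, -0.1499]), array([0.5019, 0.0503]), array([ 0.6038, -0.1461]), array([0.5951, 0.0535])]
bed right corners z.016 [0.4939 0.0574] [0.6023 0.0618]
wheel rim centre z.08 [ 0.5555 -0.2119]
bar top corners z.128 [array([ 0.5294, -0.2111]), array([ 0.5296, -0.2023]), array([ 0.5855, -0.2199]), array([ 0.5868, -0.2106])]
slots [array([ 0.5955, -0.0725,  0.1   ])]
```

```bash
python3 -m inch '[[[0.014,0.005,0],0,1],[[0.014,0.005,0.01],0,1],[[0.014,0.005,0.015],0,1],[[0.012,0.005,0.015],0,1],[[0,0,0],0,1],[[0,0,0],0,1]]'
python3 - <<'E'
from h import *
s=env.sense();print(s["position"],s["tool_rot"],s["dq"].round(1),totool(np.array([.5527,-.062,.19])-s["position"]))
E
```

```text
clock: 6.65
position: [0.5456, -0.0537, 0.1987]
tool_rot: [-179.9, -2.7, -178.4]
ft_force: [0.6, -0.2, -2.8]
finger_gap: 0.0276
[ 0.54560208 -0.0537404   0.1987368 ] [-179.92197922   -2.70693482 -178.39258193] [-0.8 -0.  -0.5  1.6 -0.3 -0.1 -0.4] [-0.0072684  -0.008444    0.00841442]
```

```bash
python3 -m inch '[[[-0.0036,-0.0042,-0.02],0,1],[[-0.0036,-0.0042,-0.02],0,1]]';python3 -m inch '[[[0,0,0],0,1],[[0,0,0],0,1]]'; python3 -m inch '[[[0,0,0],0,1],[[0,0,0],0,1]]'; python3 -c "
from h import *
s=env.sense();print(s['position'],s['tool_rot'],s['q'])"
```

```text
clock: 6.85
position: [0.5541, -0.06, 0.2377]
tool_rot: [-180.0, -3.0, -178.2]
ft_force: [0.5, 0.0, -2.5]
finger_gap: 0.0275
clock: 7.05
position: [0.5575, -0.0601, 0.2406]
tool_rot: [-179.9, -2.6, -178.2]
ft_force: [-0.7, -0.0, -2.7]
finger_gap: 0.0277
clock: 7.25
position: [0.5571, -0.0596, 0.2395]
tool_rot: [-179.9, -2.6, -178.2]
ft_force: [0.1, -0.5, -2.5]
finger_gap: 0.0273
[ 0.55714053 -0.05962852  0.23951903] [-179.94577411   -2.63586917 -178.22579703] [-8.38686001 23.10340878 12.78887814 99.87698854 -5.39789047 60.27332227
 98.08589311]
```

```bash
python3 -m inch '[[[0.02,0.045,0],0,1],[[0.02,0.045,0],0,1],[[0.02,0.045,0],0,1]]';python3 -m inch '[[[0,0,0],0,1],[[0,0,0],0,1],[[0,0,0],0,1]]'
```

```text
clock: 7.55
position: [0.4935, 0.0686, 0.2399]
tool_rot: [-179.6, -2.6, -179.1]
ft_force: [0.8, 0.9, -2.5]
finger_gap: 0.0277
clock: 7.85
position: [0.4891, 0.0768, 0.2384]
tool_rot: [-179.8, -2.9, -178.3]
ft_force: [0.5, -0.0, -1.6]
finger_gap: 0.0277
```

```bash
python3 -m inch '[[[-0.008,-0.017,0],0,1],[[-0.008,-0.017,0],0,1],[[-0.008,-0.017,0],0,1],[[-0.008,-0.017,0],0,1]]';python3 -m inch '[[[-0.008,-0.017,0],0,1],[[-0.008,-0.017,0],0,1],[[-0.008,-0.017,0],0,1],[[-0.003,-0.008,0],0,1],[[0,0,0],0,1],[[0,0,0],0,1]]'
```

```text
clock: 8.25
position: [0.5242, 0.0058, 0.2359]
tool_rot: [-179.8, -3.0, -178.4]
ft_force: [0.9, 0.3, -2.2]
finger_gap: 0.0275
clock: 8.85
position: [0.5542, -0.0658, 0.2329]
tool_rot: [-179.6, -3.1, -179.3]
ft_force: [-0.1, 0.5, -2.8]
finger_gap: 0.0276
```

```bash
python3 -c "
from h import *
s=env.sense();print(s['position'],totool(np.array([.5572,-.0615,.15])-s['position']))"
```

```text
[ 0.55419883 -0.06575639  0.23286081] [-0.00754953  0.00486249  0.08253725]
```

```bash
python3 -m inch '[[[-0.002,0.0013,0.012],0,1],[[-0.002,0.0013,0.02],0,1],[[-0.002,0.0013,0.02],0,1],[[-0.001,0.001,0.02],0,1],[[0,0,0.008],0,1],[[0,0,0],0,1],[[0,0,0],0,1]]';python3 -c "
from h import *
p=env.camera_params('wrist');pickle.dump(p,open('p7.pkl','wb'))
cv2.imwrite('pics/w7.png',env.grab_frame('wrist')[:,:,::-1])
cv2.imwrite('pics/t7.png',env.grab_frame('top')[:,:,::-1])
s=env.sense();print(s['position'],totool(np.array([.5572,-.0615,.13])-s['position']))"
```

```text
clock: 9.55
position: [0.5556, -0.054, 0.1471]
tool_rot: [-179.8, -3.2, -178.8]
ft_force: [0.2, 0.5, -2.6]
finger_gap: 0.0274
[ 0.55596578 -0.05425629  0.14759495] [-0.00204395 -0.00719793  0.01753822]
```

View pics/w7.png

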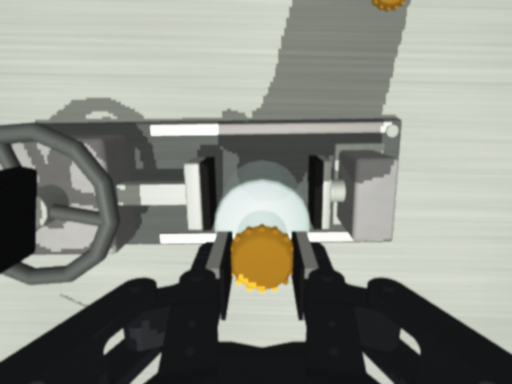

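```bash
python3 -m inch '[[[-0.001,-0.0035,0],0,1],[[-0.001,-0.0035,0],0,1],[[0,0,0],0,1],[[0,0,0],0,1]]';python3 -c "
from h import *
s=env.sense();print(s['position'],totool(np.array([.5572,-.0615,.13])-s['position']))"
```

```text
clock: 10.05
position: [0.56, -0.0626, 0.1499]
tool_rot: [-179.8, -2.9, -178.9]
ft_force: [-0.2, 0.1, -2.7]
finger_gap: 0.0274
[ 0.56002837 -0.06256348  0.14988599] [0.00181243 0.00120509 0.01999615]
```

```bash
python3 -m inch '[[[0.001,0.0005,0.007],0,1],[[0,0,0.007],0,1],[[0,0,0.006],0,1],[[0,0,0],0,1],[[0,0,0],0,1]]';python3 -c "
from h import *
p=env.camera_params('wrist');pickle.dump(p,open('p8.pkl','wb'))
cv2.imwrite('pics/w8.png',env.grab_frame('wrist')[:,:,::-1])
s=env.sense();print(s['position'],totool(np.array([.5572,-.0615,.106])-s['position']))"
```

```text
clock: 10.55
position: [0.5573, -0.062, 0.1276]
tool_rot: [-179.8, -2.9, -178.9]
ft_force: [0.3, -0.3, -2.5]
finger_gap: 0.0273
[ 0.55716741 -0.06196955  0.12759303] [-0.00114839  0.00055847  0.02156038]
```

View pics/w8.png

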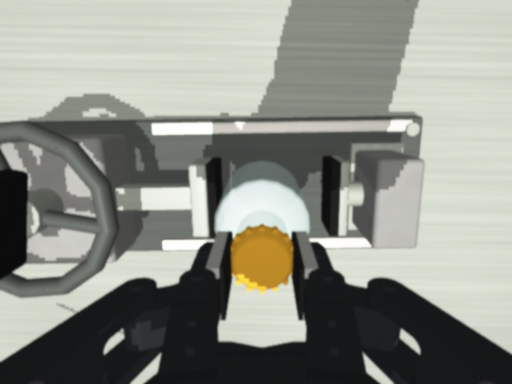

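```bash
python3 -m inch '[[[-0.0005,0.0003,0.006],0,1],[[-0.0005,0,0.006],0,1],[[0,0,0.006],0,1],[[0,0,0],0,1],[[0,0,0],0,1]]';python3 -m inch '[[[0,0,0.002],0,1],[[0,0,0],0,1],[[0,0,0],0,1]]'
```

```text
clock: 11.1
position: [0.5575, -0.0616, 0.108]
tool_rot: [-179.8, -2.9, -178.9]
ft_force: [-0.2, -0.9, -2.4]
finger_gap: 0.0274
clock: 11.4
position: [0.5577, -0.0617, 0.1061]
tool_rot: [-179.8, -2.9, -178.9]
ft_force: [0.0, -0.4, -2.6]
finger_gap: 0.0278
```

```bash
python3 -m inch '[[[0,0,0.002],0,1],[[0,0,0],0,1],[[0,0,0],0,1]]'
```

```text
clock: 11.7
position: [0.5578, -0.0617, 0.1042]
tool_rot: [-179.8, -2.8, -178.9]
ft_force: [-0.1, -0.7, -1.9]
finger_gap: 0.0274
```

```bash
python3 -m inch '[[[0,0,0.002],0,1],[[0,0,0],0,1],[[0,0,0],0,1]]'; python3 -m inch '[[[0,0,0.001],0,1],[[0,0,0],0,1]]'
```

```text
clock: 12.0
position: [0.5582, -0.0619, 0.1032]
tool_rot: [-179.8, -2.8, -178.9]
ft_force: [0.1, 0.2, -2.9]
finger_gap: 0.0275
clock: 12.2
position: [0.5586, -0.062, 0.1032]
tool_rot: [-179.8, -2.7, -178.9]
ft_force: [0.1, 0.2, -0.1]
finger_gap: 0.0277
```

```bash
python3 -m inch '[[[0,0,0.001],0,1],[[0,0,0],0,1],[[0,0,0],0,0.25],[[0,0,0],0,0.1],[[0,0,0],0,-0.1],[[0,0,0],0,-0.3],[[0,0,0],0,-0.3],[[0,0,0],0,-0.3]]'; python3 -c "
from h import *
cv2.imwrite('pics/w9.png',env.grab_frame('wrist')[:,:,::-1])
cv2.imwrite('pics/s9.png',cv2.resize(env.grab_frame('scene')[120:230,140:280,::-1],None,fx=5,fy=5,interpolation=cv2.INTER_CUBIC))"
```

```text
clock: 13.0
position: [0.5594, -0.062, 0.1027]
tool_rot: [-179.8, -2.6, -178.9]
ft_force: [-1.4, 0.4, 0.0]
finger_gap: 0.0552
```

View pics/w9.png

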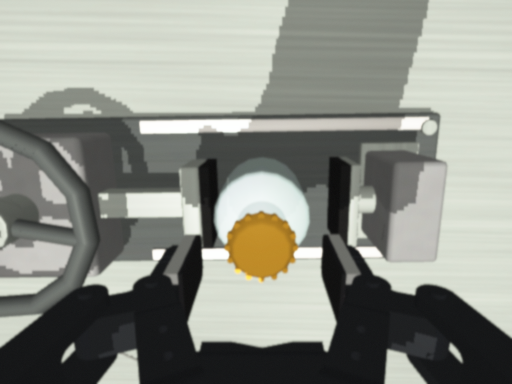

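View pics/s9.png

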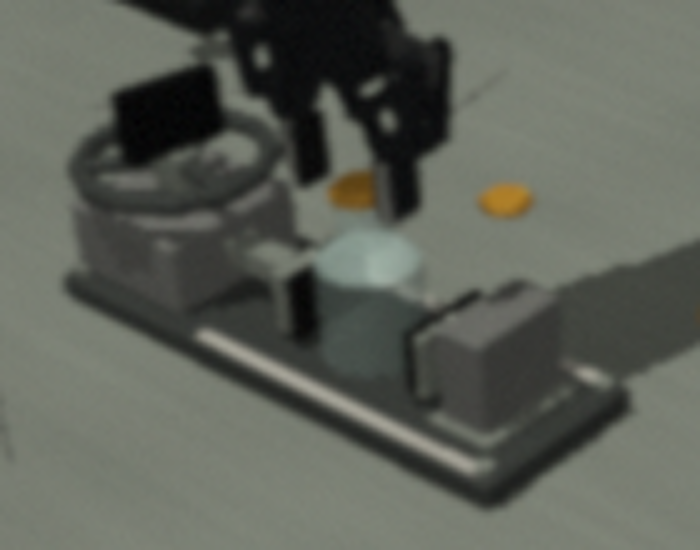

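```bash
python3 -m inch '[[[0,0,-0.01],0,-0.3],[[0,0,-0.015],0,-0.3],[[0,0,-0.02],0,-0.3],[[0,0,-0.03],0,-0.3],[[0,0,-0.03],0,-0.3],[[0,0,-0.02],0,-0.3],[[0,0,0],0,-0.3],[[0,0,0],0,-0.3]]'; python3 -c "
from h import *
p=env.camera_params('wrist');pickle.dump(p,open('p10.pkl','wb'))
cv2.imwrite('pics/w10.png',env.grab_frame('wrist')[:,:,::-1])"
```

```text
clock: 13.9
position: [0.5654, -0.0617, 0.2364]
tool_rot: [-179.8, -2.6, -178.9]
ft_force: [-0.7, -0.2, -0.4]
finger_gap: 0.0552
```

View pics/w10.png

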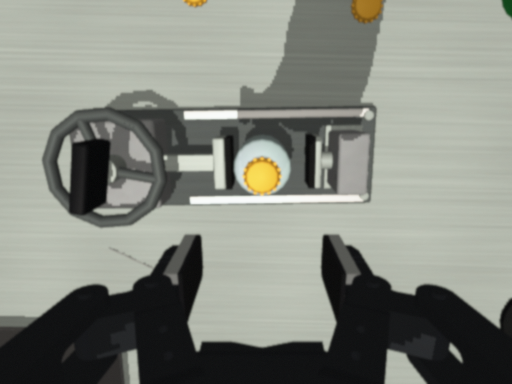

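Run:
```python
from h import *
a=cv2.imread("pics/w10.png")
cv2.imwrite("pics/w10c.png",cv2.resize(a[100:230,40:400],None,fx=2.2,fy=2.2,interpolation=cv2.INTER_CUBIC))
cv2.imwrite("pics/w10d.png",cv2.resize(a[120:210,200:340],None,fx=5.5,fy=5.5,interpolation=cv2.INTER_CUBIC))
p=pickle.load(open("p10.pkl","rb"))
print(rayp(p,263,175,.116))
```

```text
[ 0.55314896 -0.06287015  0.116     ]
```

View pics/w10d.png

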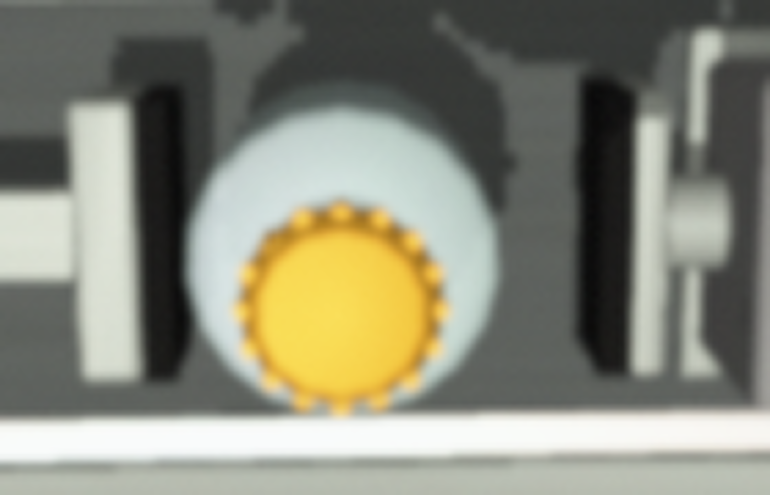

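View pics/w10c.png

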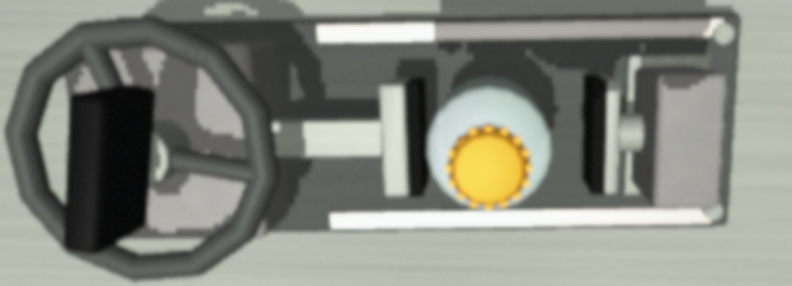

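Run:
```python
from h import *
np.set_printoptions(precision=4,suppress=True)
p=pickle.load(open("p10.pkl","rb"))
c=lambda x,y,z:rayp(p,200+(x+.5)/5.5-.5,120+(y+.5)/5.5-.5,z)[:2]
d=lambda x,y,z:rayp(p,40+(x+.5)/2.2-.5,100+(y+.5)/2.2-.5,z)[:2]
print("jaw bottom",c(183,90,.022),c(186,345,.022),"top",c(140,95,.058),c(147,378,.058))
print("anvil bottom",c(580,80,.022),c(578,340,.022))
print("body L,R z.07",c(186,250,.07),c(499,250,.07))
print("bar top",[d(*q,.128) for q in((72,92),(110,92),(66,245),(102,250))])
print("rim ext z.08",d(6,135,.08),d(276,150,.08),d(140,18,.08),d(140,282,.08))
print(env.sense()["q"],env.sense()["position"])
```

```text
jaw bottom [ 0.529  -0.0961] [ 0.5808 -0.0956] top [ 0.5272 -0.1006] [ 0.5792 -0.0997]
anvil bottom [ 0.5256 -0.0176] [ 0.5782 -0.0154]
body L,R z.07 [ 0.553  -0.0914] [ 0.5519 -0.0365]
bar top [array([ 0.5273, -0.211 ]), array([ 0.527 , -0.1976]), array([ 0.5838, -0.2199]), array([ 0.5855, -0.2067])]
rim ext z.08 [ 0.5511 -0.2688] [ 0.5553 -0.1545] [ 0.5017 -0.2073] [ 0.6162 -0.2182]
[-8.51   24.1217 13.2307 98.8923 -5.6618 60.2168 97.7179] [ 0.5655 -0.0617  0.2363]
```

```bash
python3 -m inch '[[[0.001,-0.016,0],0,-0.3],[[0.001,-0.016,0],0,-0.3],[[0.001,-0.016,0],0,-0.4],[[0.001,-0.016,0],0,-0.4],[[0.001,-0.016,0],0,-0.4],[[0.001,-0.016,0.01],0.04,-0.4],[[0.001,-0.016,0.01],0.04,-0.4],[[0.001,-0.016,0.01],0.04,-0.4],[[0.001,-0.014,0],0.04,-0.4],[[0,0,0],0,-0.4],[[0,0,0],0,-0.4]]'; python3 -c "
from h import *
p=env.camera_params('wrist');pickle.dump(p,open('p11.pkl','wb'))
cv2.imwrite('pics/w11.png',env.grab_frame('wrist')[:,:,::-1])
s=env.sense();print(s['position'],s['tool_rot'],totool(np.array([.5575,-.2105,.16])-s['position']))"
```

```text
clock: 15.05
position: [0.5447, -0.2185, 0.1956]
tool_rot: [-179.1, -3.5, 170.8]
ft_force: [0.7, -0.1, 0.4]
finger_gap: 0.0598
[ 0.54476604 -0.21863859  0.19577204] [-179.07904225   -3.46857466  170.78417988] [-0.01340978  0.01063458  0.03485846]
```

View pics/w11.png

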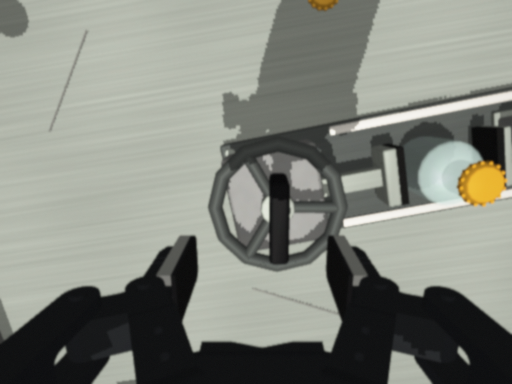

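Run:
```python
from h import *
a=cv2.imread("pics/w11.png")
cv2.imwrite("pics/w11c.png",cv2.resize(a[130:280,200:360],None,fx=4.5,fy=4,interpolation=cv2.INTER_CUBIC))
```

```text
(no output)
```

View pics/w11c.png

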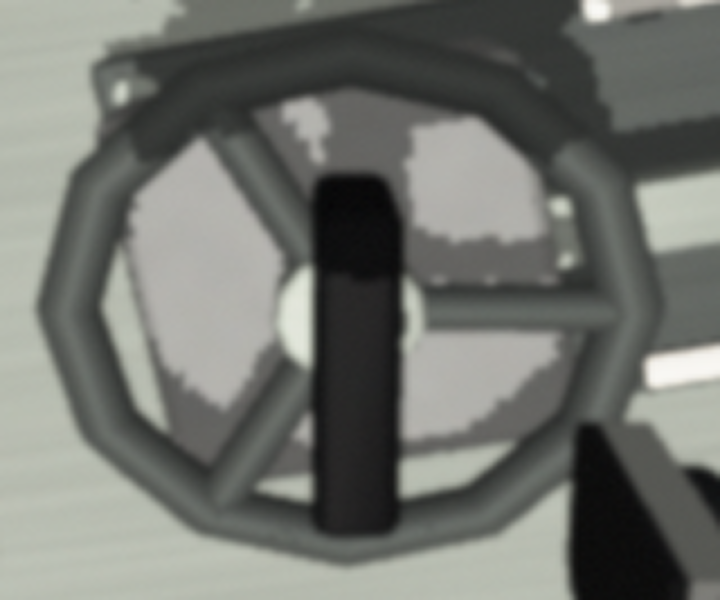

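Run:
```python
from h import *
np.set_printoptions(precision=4,suppress=True)
p=pickle.load(open("p11.pkl","rb"))
c=lambda x,y,z:rayp(p,200+(x+.5)/4.5-.5,130+(y+.5)/4-.5,z)[:2]
print("bar",[c(*q,.128) for q in((318,180),(390,180),(316,532),(397,532),(357,356))]);print("rim",c(349,296,.08), c(38,300,.08),c(660,300,.08))
s=env.sense();
for t in ((.557,-.211,.16),):print(totool(np.array(t)-s["position"]), s["position"])
```

```text
bar [array([ 0.5218, -0.2118]), array([ 0.5235, -0.2013]), array([ 0.5843, -0.2218]), array([ 0.5863, -0.2092]), array([ 0.5531, -0.2106])]
rim [ 0.5555 -0.2107] [ 0.5474 -0.2677] [ 0.5652 -0.1543]
[-0.013   0.0101  0.0349] [ 0.5448 -0.2186  0.1958]
```

```bash
python3 -m inch '[[[-0.006,0.004,0],0,-0.4],[[-0.004,0.004,0],0,-0.4],[[0,0,0],0,-0.4],[[0,0,0],0,-0.4]]'; python3 -c "
from h import *
s=env.sense();print(s['position'],s['tool_rot'],totool(np.array([.556,-.211,.115])-s['position']))"
```

```text
clock: 15.5
position: [0.5591, -0.2084, 0.1961]
tool_rot: [-179.2, -3.3, 171.1]
ft_force: [0.1, 0.4, 0.6]
finger_gap: 0.0598
[ 0.55906939 -0.20835257  0.19607331] [-179.19327391   -3.31864145  171.11249213] [-0.00207411 -0.00194784  0.08112469]
```

```bash
python3 -m inch '[[[-0.001,-0.001,0.01],0,-0.4],[[-0.001,-0.001,0.015],0,-0.4],[[0,0,0.015],0,-0.4],[[0,0,0.01],0,-0.4],[[0,0,0],0,-0.4],[[0,0,0],0,-0.4]]'; python3 -c "
from h import *
cv2.imwrite('pics/w12.png',env.grab_frame('wrist')[:,:,::-1])
s=env.sense();print(s['position'],s['tool_rot'],totool(np.array([.556,-.211,.115])-s['position']))"
```

```text
clock: 16.1
position: [0.5564, -0.2109, 0.1404]
tool_rot: [-179.2, -3.5, 171.1]
ft_force: [-0.6, -0.8, -0.6]
finger_gap: 0.0595
[ 0.55631297 -0.21078674  0.14040072] [-179.19954866   -3.47615364  171.12437825] [-1.26431717e-03  9.54622913e-05  2.53718815e-02]
```

View pics/w12.png

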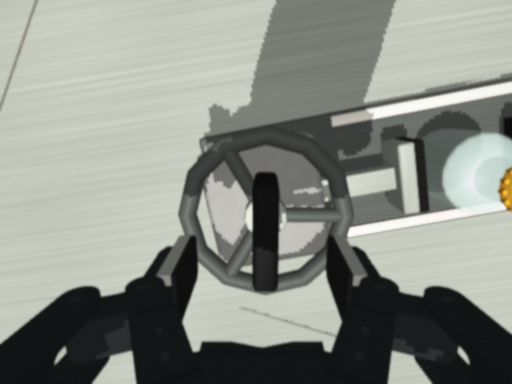

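```bash
python3 -m inch '[[[-0.001,0,0.008],0,-0.4],[[0,0,0.008],0,-0.4],[[0,0,0.007],0,-0.4],[[0,0,0],0,-0.4],[[0,0,0],0,-0.4]]'; python3 -c "
from h import *
cv2.imwrite('pics/w13.png',env.grab_frame('wrist')[:,:,::-1])
s=env.sense();print(s['position'],s['tool_rot'],s['moment'],totool(np.array([.556,-.211,.115])-s['position']))"
```

```text
clock: 16.65
position: [0.5568, -0.2114, 0.1164]
tool_rot: [-179.2, -3.3, 171.1]
ft_force: [0.4, -0.4, 0.8]
finger_gap: 0.0597
[ 0.55670764 -0.21131522  0.11641615] [-179.19180449   -3.35246138  171.12838583] [ 0.03417013 -0.03903781  0.03524621] [0.0006637  0.00022286 0.00145446]
```

View pics/w13.png

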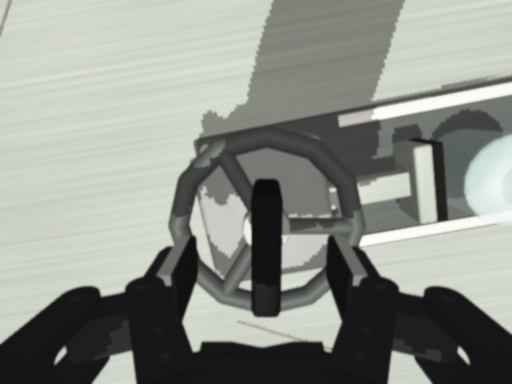

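```bash
python3 -m inch '[[[0,0,0.002],0,0],[[0,0,0],0,0.3],[[0,0,0],0,0.6],[[0,0,0],0,1],[[0,0,0],0,1],[[0,0,0],0,1],[[0,0,0],0,1]]' 80; python3 -c "
from h import *
s=env.sense();print(s['position'],s['tool_rot'],s['moment'],s['q'])"
```

```text
clock: 17.4
position: [0.5574, -0.2095, 0.1152]
tool_rot: [-179.3, -3.3, 171.2]
ft_force: [-0.1, 1.4, 1.6]
finger_gap: 0.0117
[ 0.55736721 -0.20945349  0.11523826] [-179.33295037   -3.301147    171.1777963 ] [ 0.36375218 -0.03391282 -0.04195095] [  4.48110802  36.02071699  15.64315972  99.46821697 -10.54770546
  49.21537462 105.84934349]
```

```bash
python3 -m inch '[[[0,0,0],0.05,1],[[0,0,0],0.05,1],[[0,0,0],0.05,1],[[0,0,0],0.05,1]]' 80; python3 -c "
from h import *
s=env.sense();print(s['position'],s['tool_rot'],s['moment'],s['q'])"
```

```text
clock: 17.8
position: [0.5574, -0.2093, 0.1152]
tool_rot: [-178.7, -3.1, 159.6]
ft_force: [-0.4, 1.2, 0.3]
finger_gap: 0.0115
[ 0.55741216 -0.20927778  0.11522029] [-178.65967084   -3.1136919   159.57989168] [ 0.45745824 -0.06665451  0.37284987] [  2.36230858  36.4021356   18.6205744   99.59225128 -12.85171801
  49.4071082   96.17332509]
```

```bash
python3 -m inch '[[[0,0,0],0.05,1],[[0,0,0],0.05,1],[[0,0,0],0.05,1],[[0,0,0],0.05,1],[[0,0,0],0.05,1],[[0,0,0],0.05,1],[[0,0,0],0.05,1],[[0,0,0],0.05,1],[[0,0,0],0.05,1],[[0,0,0],0.05,1]]' 80; python3 -c "
from h import *
s=env.sense();print(s['position'],s['tool_rot'],s['moment'],s['ft_force'],s['q'])
cv2.imwrite('pics/w14.png',env.grab_frame('wrist')[:,:,::-1])
cv2.imwrite('pics/s14.png',cv2.resize(env.grab_frame('scene')[110:230,140:280,::-1],None,fx=5,fy=5,interpolation=cv2.INTER_CUBIC))"
```

```text
clock: 18.8
position: [0.5577, -0.2089, 0.1152]
tool_rot: [-177.3, -2.1, 130.3]
ft_force: [-0.3, -0.6, 0.5]
finger_gap: 0.0116
[ 0.55767224 -0.20889781  0.11523216] [-177.27560723   -2.07558535  130.33470405] [ 0.74856854 -0.31656044  0.4372023 ] [-0.3019967  -0.56023383  0.45285447] [ -2.87257042  37.71713692  26.15115408  99.87236783 -18.84129031
  50.20883033  71.90926629]
```

View pics/w14.png

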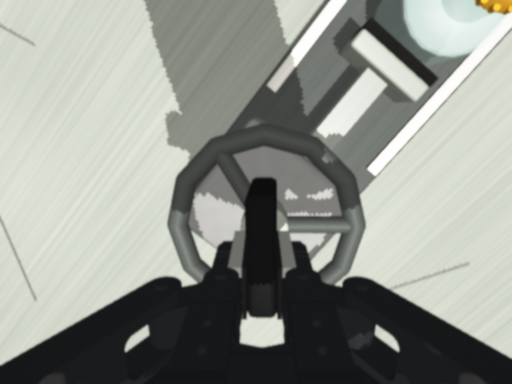

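View pics/s14.png

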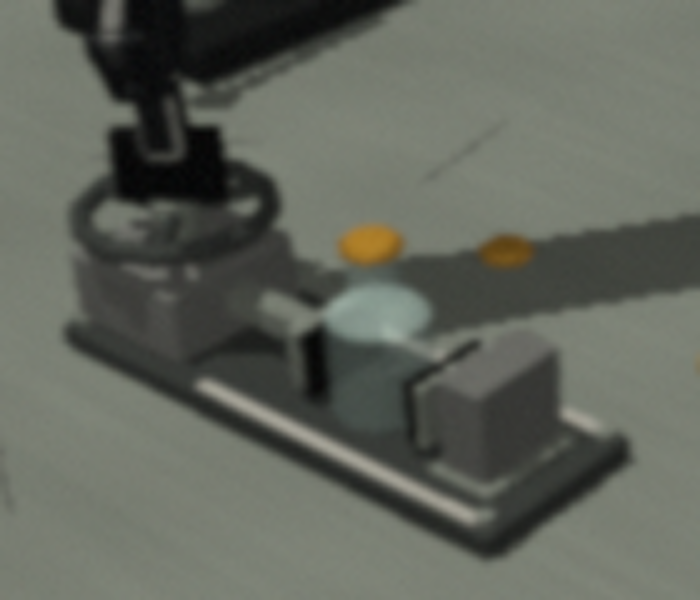

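```bash
python3 -m inch '[[[0,0,0],0.05,1],[[0,0,0],0.05,1],[[0,0,0],0.05,1],[[0,0,0],0.05,1]]' 80; python3 -c "
from h import *
s=env.sense();print(s['tool_rot'],s['moment'],s['ft_force'])";python3 -m inch '[[[0,0,0],0.05,1],[[0,0,0],0.05,1],[[0,0,0],0.05,1],[[0,0,0],0.05,1]]' 80; python3 -c "
from h import *
s=env.sense();print(s['position'],s['tool_rot'],s['moment'],s['ft_force'],s['q'])"
```

```text
clock: 19.3
position: [0.5579, -0.2088, 0.1153]
tool_rot: [-177.0, -1.5, 119.0]
ft_force: [-0.5, -1.0, -0.7]
finger_gap: 0.0118
[-176.95999489   -1.51286133  119.03075612] [ 0.84017484 -0.42408007  0.43948728] [-0.51856812 -0.95618018 -0.73921702]
clock: 19.7
position: [0.558, -0.2091, 0.1151]
tool_rot: [-176.7, -0.9, 107.6]
ft_force: [-0.5, 0.3, -0.6]
finger_gap: 0.0112
[ 0.55798842 -0.20909918  0.11510387] [-176.73021235   -0.854162    107.62173213] [ 0.63406383 -0.29278939  0.45757107] [-0.54713226  0.27365382 -0.56433452] [ -6.72261147  39.10424867  31.95994052 100.08924344 -23.66576535
  51.09622685  53.2110813 ]
```

```bash
for i in 1; do python3 -m inch '[[[0,0,0],0.04,1],[[0,0,0],0.04,1],[[0,0,0],0.04,1]]' 80 >/dev/null; done; python3 -c "
from h import *
s=env.sense();print(s['tool_rot'],s['moment'],s['clock'])";python3 -m inch '[[[0,0,0],0.04,1],[[0,0,0],0.04,1],[[0,0,0],0.04,1]]' 80 >/dev/null; python3 -c "
from h import *
s=env.sense();print(s['position'],s['tool_rot'],s['moment'],s['ft_force'],s['clock'])"
```

```text
[-176.65173368   -0.46131184  100.84857111] [ 0.6398706  -0.4034323   0.47021278] 20.0
[ 0.55810274 -0.20924001  0.11519748] [-1.76620903e+02 -5.26189973e-02  9.40959548e+01] [ 0.58958281 -0.32829004  0.4174341 ] [-0.38874312  0.1298471  -0.06206301] 20.3
```

```bash
cat > r.py <<'E'
from h import *
s=env.sense();print(round(s['clock'],2),s['tool_rot'].round(2),s['moment'].round(3),s['ft_force'].round(1))
E
python3 -m inch '[[[0,0,0],0.03,1],[[0,0,0],0.03,1],[[0,0,0],0.03,1]]' 80 >/dev/null; python3 r.py;python3 -m inch '[[[0,0,0],0.03,1],[[0,0,0],0.03,1]]' 80 >/dev/null; python3 r.py; python3 -m inch '[[[0,0,0],0.03,1],[[0,0,0],0.03,1]]' 80 >/dev/null; python3 r.py
```

```text
20.6 [-176.63    0.25   88.85] [ 0.577 -0.305  0.403] [-1.1 -0.  -0.8]
20.8 [-176.65    0.46   85.18] [ 0.687 -0.35   0.399] [-0.5 -0.8 -0.3]
21.0 [-176.7     0.7    81.46] [ 0.558 -0.333  0.466] [-0.3  0.5  0.1]
```

```bash
python3 -c "
from h import *
cv2.imwrite('pics/s15.png',cv2.resize(env.grab_frame('scene')[110:230,140:280,::-1],None,fx=5,fy=5,interpolation=cv2.INTER_CUBIC))
cv2.imwrite('pics/t15.png',cv2.resize(env.grab_frame('top')[150:250,270:430,::-1],None,fx=5,fy=5,interpolation=cv2.INTER_CUBIC))"
```

```text
(no output)
```

View pics/s15.png

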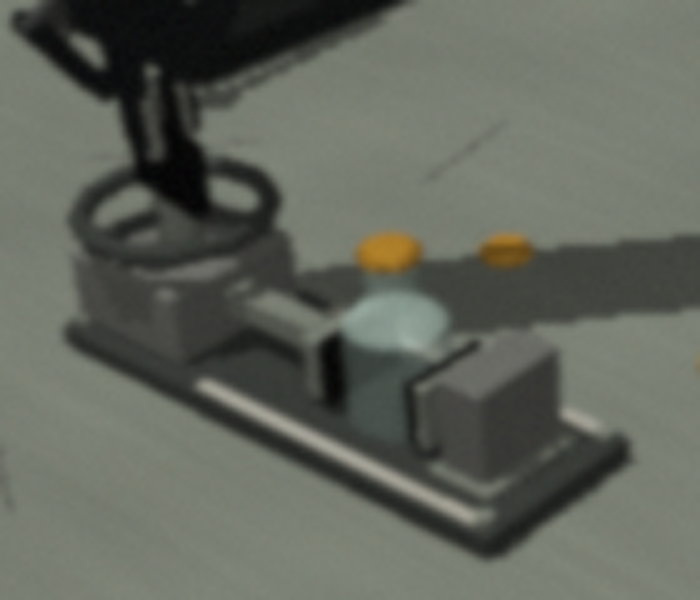

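View pics/t15.png

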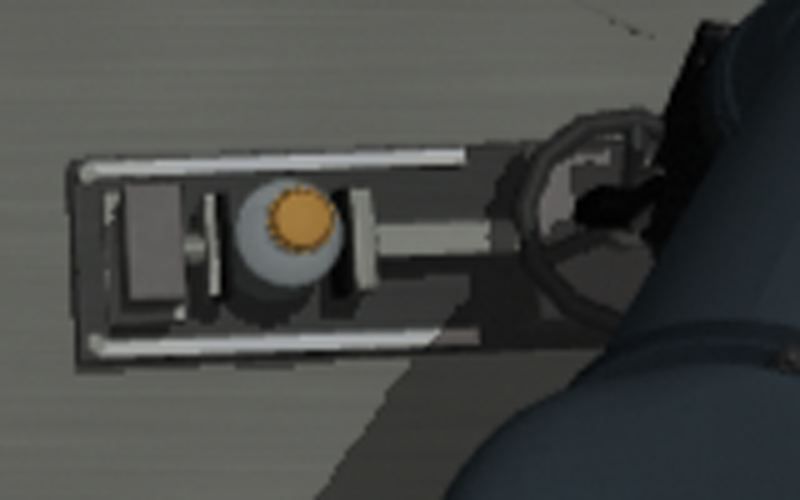

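```bash
for i in 1; do python3 -m inch '[[[0,0,0],0.03,1]]' >/dev/null; python3 r.py; python3 -m inch '[[[0,0,0],0.03,1]]' >/dev/null; python3 r.py;python3 -m inch '[[[0,0,0],0.03,1]]' >/dev/null; python3 r.py; done
```

```text
21.2 [-176.72    0.8    79.75] [ 0.486 -0.332  0.51 ] [ 0.3 -0.8  0.1]
21.3 [-176.74    0.91   77.9 ] [ 0.502 -0.271  0.514] [-0.6 -0.1 -1.2]
21.4 [-176.77    1.01   76.04] [ 0.479 -0.328  0.468] [-1.  -0.2  0.2]
```

```bash
python3 -m inch '[[[0,0,0],0.03,1]]' >/dev/null; python3 r.py; python3 -m inch '[[[0,0,0],0.03,1]]' >/dev/null; python3 r.py
```

```text
21.5 [-176.8     1.12   74.18] [ 0.466 -0.295  0.571] [-1.   0.   0.3]
21.6 [-176.84    1.23   72.32] [ 0.501 -0.346  0.587] [-1.  -0.1 -0.5]
```

```bash
python3 -m inch '[[[0,0,0],0.03,1]]' >/dev/null; python3 r.py; python3 -m inch '[[[0,0,0],0.02,1]]' >/dev/null; python3 r.py
```

```text
21.7 [-176.89    1.35   70.47] [ 0.499 -0.453  0.527] [-1.4 -0.5 -0.5]
21.8 [-176.92    1.43   69.19] [ 0.461 -0.309  0.706] [-1.  -0.5 -0.1]
```

Run:
```python
import numpy as np
from scipy.optimize import curve_fit
d=np.array([(159.58,.373),(130.3,.437),(119.,.439),(107.6,.458),(100.85,.470),(94.1,.417),(88.85,.403),(85.18,.399),(81.46,.466),(79.75,.51),(77.9,.514),(76.04,.468),(74.18,.571),(72.32,.587),(70.47,.527),(69.19,.706)])
x=np.radians(171.2-d[:,0]);y=d[:,1]
f=lambda x,b,c:b+.9*np.maximum(0,x-c)
p,C=curve_fit(f,x,y,p0=[.42,1.5]);print(p,np.sqrt(np.diag(C)),(y-f(x,*p)).round(3),60*(x[-1]-p[1]))
```

```text
[0.4245     1.54378765] [0.01532941 0.02408784] [-0.052  0.012  0.014  0.033  0.045 -0.008 -0.022 -0.026  0.021  0.038
  0.013 -0.062  0.012 -0.001 -0.09   0.069] 14.197363021973178
```

```bash
python3 -m inch '[[[0,0,0],0.008,1]]' >/dev/null; python3 r.py; python3 -m inch '[[[0,0,0],0.005,1]]' >/dev/null; python3 r.py; python3 -m inch '[[[0,0,0],0.005,1]]' >/dev/null; python3 r.py
```

```text
21.9 [-176.93    1.46   68.67] [ 0.4   -0.338  0.669] [-1.6  0.7 -0.5]
22.0 [-176.94    1.48   68.36] [ 0.425 -0.315  0.588] [-1.5 -0.3 -1. ]
22.1 [-176.94    1.5    68.06] [ 0.399 -0.3    0.646] [ 0.9 -1.  -0.5]
```

```bash
python3 -m inch '[[[0,0,0],0,1],[[0,0,0],0,0.4],[[0,0,0],0,0],[[0,0,0],0,-0.4],[[0,0,0],0,-0.4],[[0,0,0],0,-0.4]]'; python3 -m inch '[[[0,0,-0.008],0,-0.4],[[0,0,-0.015],0,-0.4],[[0,0,-0.02],0,-0.4],[[0,0,-0.03],0,-0.4],[[0,0,-0.03],0,-0.4],[[0,0,-0.02],0,-0.4],[[0,0,0],0,-0.4],[[0,0,0],0,-0.4]]'; python3 -c "
from h import *
cv2.imwrite('pics/w16.png',env.grab_frame('wrist')[:,:,::-1])"
```

```text
clock: 22.7
position: [0.5582, -0.2105, 0.1154]
tool_rot: [-177.0, 1.5, 67.8]
ft_force: [-0.0, 0.5, 0.2]
finger_gap: 0.0599
clock: 23.5
position: [0.5661, -0.211, 0.2501]
tool_rot: [-177.2, 1.5, 67.7]
ft_force: [-0.0, 0.2, 0.3]
finger_gap: 0.0595
```

View pics/w16.png

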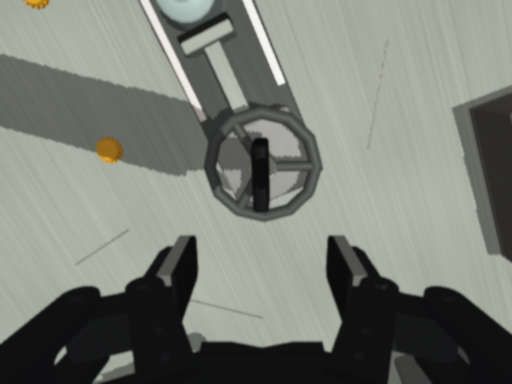

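```bash
python3 -m inch '[[[0.014,-0.007,0],0,-0.4],[[0.014,-0.007,0],0,-0.4],[[0.014,-0.007,0],0,-0.4],[[0.014,-0.007,0],0,-0.4],[[0.014,-0.007,0],0,-0.4],[[0.014,-0.007,0],0,-0.4],[[0.014,-0.007,0],0,-0.4],[[0.014,-0.007,0],0,-0.4],[[0.014,-0.007,0],0,-0.4],[[0,0,0],0,-0.4],[[0,0,0],0,-0.4],[[0,0,0],0,-0.4]]'; python3 -c "
from h import *
p=env.camera_params('wrist');pickle.dump(p,open('p17.pkl','wb'))
cv2.imwrite('pics/w17.png',env.grab_frame('wrist')[:,:,::-1])"
```

```text
clock: 24.75
position: [0.5473, -0.0657, 0.2389]
tool_rot: [-176.2, 2.0, 67.5]
ft_force: [0.9, -0.0, -0.7]
finger_gap: 0.0598
```

View pics/w17.png

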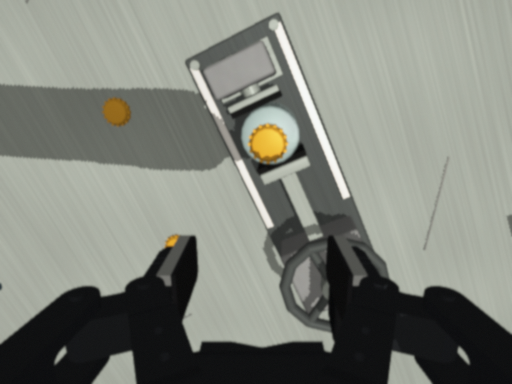

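Run:
```python
from h import *
out=[]
for k in(10,17):
    a=cv2.imread(f"pics/w{k}.png");p=pickle.load(open(f"p{k}.pkl","rb"))
    th=np.radians(2.2);o=np.array([.5541,-.0955])
    # out px: col = (y'+0.025)*4/mm , row = (x'+.035)
    S=5000.
    def w(c,r):
        yy=c/S-.025;xx=r/S-.03
        return o+np.array([np.cos(th)*xx-np.sin(th)*yy,np.sin(th)*xx+np.cos(th)*yy])
    q=np.float32([(0,0),(780,0),(780,290),(0,290)])
    src=np.float32([proj("wrist",[*w(*i),.058],p) for i in q])
    H=cv2.getPerspectiveTransform(src,q);out.append(cv2.warpPerspective(a,H,(780,290),flags=cv2.INTER_CUBIC))
cv2.imwrite("pics/rect.png",np.vstack(out))
```

```text
(no output)
```

View pics/rect.png

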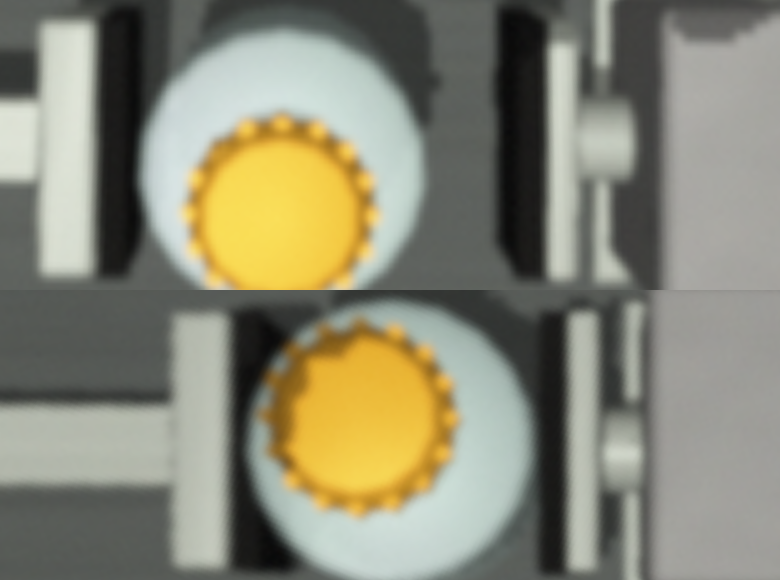

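```bash
python3 -c "
from h import *
cv2.imwrite('pics/s18.png',env.grab_frame('scene')[:,:,::-1])
p=pickle.load(open('p17.pkl','rb'));print(rayp(p,268,143,.116))"
```

```text
[ 0.55493926 -0.04008732  0.116     ]
```

View pics/s18.png

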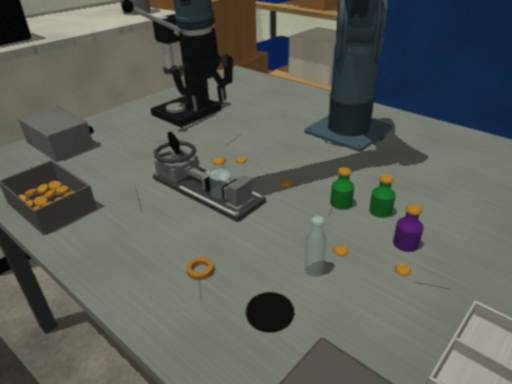

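```bash
python3 -c "
from cell import env
print(env.finish_job(), env.sense()['clock'])"
```

```text
the job is handed in; nothing more can be done
the job is handed in; nothing more can be done
```

I stood the squat clear bottle on the clamp bed, let go of it, and wound the wheel about 1.8 rad clockwise by its bar in one grasp. I then let go of the wheel, backed off and handed the job in. The last clock reading was about 25 s.

- **Placement:** the bottle was on the jaw's middle line with about 4.5 mm of air to the jaw, which is inside the 4 to 7 mm asked.
- **Clamp force:** free running felt like about 0.42 N m, with readings scattering by about 0.04. The last four averaged about 0.65 N m. That is 0.23 N m above free, or about 15.4 N.
- **Check that disagreed:** the wrist-camera pictures put the anvil's travel at about 4.4 mm, which would be about 18 N (±2.5 N). I trust the torque figure more. Both are below the 25 N limit.
- **Last pictures:** the bottle is clamped upright between jaw and anvil and the gripper is clear. The loose caps, the ring, the slim bottle and the coloured look-alikes look unmoved.
- **Flaw along the way:** the tool drifted about 3° off vertical during the moves, so I set the bottle down slightly tilted. It settled upright when released.

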